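# Open the tool cabinet with the two-stage catch

## Robot

A 6-joint arm with a two-finger parallel gripper is mounted at the origin on the work surface. World frame = base frame: x ahead of the robot, y to its left, z up, the work surface at z = 0. Lengths are in m, angles in degrees, forces in N, time in s.
With the tool pointing down it reaches from about 0.3 to 0.75 m from the base axis. Payload 8.5 kg.
Tool frame: the origin (TCP) lies between the finger pads; the fingertips stand env.finger_overhang ahead of it and the grasp point (between the pads) lies 2 mm behind it (env.finger_overhang is the distance from the TCP to the fingertips, in m); z points along the fingers, y is the line along which they close (so a half turn about z gives the same grasp; the last joint's range is limited). The gripper opens to 85 mm and grips with 20 to 120 N. Pads are 22 mm wide; open, the fingers measure 114 mm over their backs; the gripper's body (76 mm by 85 mm) begins 54 mm behind the grasp point. The pads swing forward as they close: fully open they stand 13 mm farther back than shut.
Start: joints at [60.602, 21.807, 74.336, -0, 83.858, -12.336], TCP at [0.161, 0.526, 0.248] pointing down, gripper open.
Joint ranges: [-178.18, 178.18], [-50.72, 133.34], [12.68, 142.11], [-81.47, 261.47], [9.98, 163.14], [-165.26, 165.26]. Speed limits (degrees/s): [136.94, 136.94, 180, 180, 180, 180].

## Interface

Orientations are given as a 3x3 rotation matrix whose columns are the frame's x, y, z axes.
In Python, from rig import env gives the robot as it stands. The module is installed in compiled form; this text tells all that it offers.
- The arm moves only by the tool jog_arm, never from a script. Its arguments are lists of equal length, an entry for each row: "hand": the finger opening in m, from 0 to 0.0854; "travel": the shift along the world's x, y, z in m, a list of three; "yaw": the turn about the world's z in rad. A call has exactly 5 rows; each row shifts and turns the commanded pose from where the row before left it; what a row does not reach is not made up. A row lasts 1/8 s, in which the tool goes at most 62.5 mm and 10.7 degrees, less where a joint would pass 70% of its speed; a pose out of reach is approached as far as the arm can. A call is refused whole if a number of a shift passes 0.0625 or a number of a turn 0.188, either way. A call with a gripper value outside its range is refused whole. The fingers move at their own pace and stop on an object; "grip_force" is the grip in N (left out, the last holds). Time passes only in rows, so rows that do not move let the fingers close, or fill a call up. It gives the time, the measured TCP pose, the force, the opening and the grip force at its end, in the units of the state.
- env.observe(): the state, without advancing time (a new reading comes with each control period).
- env.get_image(name): name is "side" or "top"; returns the picture (420x560x3 uint8, red, green, blue); there is no depth.
- env.calibration(name): a dict with "fx", "fy", "cx", "cy" (pixels), "k1" (the pictures are not rectified: a ray, as slopes to the right and down, at radius r is drawn at 1 + k1 r^2 times it, then the intrinsics apply), "position" and "rotation" of the camera in the world. Camera axes: x right, y down, z forward; pixel columns grow to the right and rows downward; lengths in m; the calibration is good to about 2 mm. A picture is of the moment at which its call begins. calibration takes no time and is no camera call.
- env.close_job(): hands the job in; it is judged then, once.
The state is a dict: "time_s": time; "q": joint angles; "qvel": joint speeds; "joint_efforts": joint torques, N m; "position": TCP position; "tool_rot": TCP orientation; "ft_force": force on the tool from outside, world axes, zero at the start; "wrist_torque": the same for the moment, N m; "grip_width": finger opening in m; "gripper_force": force on a finger pad.
Only numpy, scipy, OpenCV 4.12 (cv2) and the standard library are available. Lean on these libraries where they do the work, as an engineer would, in place of code of your own. Each camera call takes 0.05 s, during which the arm holds its last target. There are 200 camera calls.

## Task

Open the tool cabinet so that the kit inside can be reached: slide the safety tab gently along until it comes home on its stop, then swing the latch right up and leave it standing, then slide the door fully open and let go. Feel your way: do not ram the tab into its stop, do not wrench the latch while the tab still holds it, do not drag the door against the latch, and leave the other things where they lie.

Things in the scene. Friction and masses are not known exactly. Their poses are not given: they have to be found in the camera images.
- cabinet: Low black steel tool cabinet, fixed: 220 (x) x 420 (y) x 90 mm high, its top closed by a sliding door running along y between two brass bars (x = +-101 mm, 14 mm high). Origin: centre of the underside; x points away from the robot (within 20 deg), z up. The catch is on its top at the -y end, all on the line x = 0: housing, then the latch reaching +y over the door. Heights: above the table.
- housing: Fixed grey housing of the catch on the cabinet's top: 130 (x) x 52 (y) x 32 mm high, top at 122 mm. Origin: centre of its underside, at (0, -179, 90) mm in the cabinet's frame. Hidden inside is the tab's end stop, a springy buffer of about 7 N per mm; more than 12 N on it damages it.
- tab: Safety tab: steel stud on the housing, 12 (x) x 26 (y) mm, top at 144 mm. Origin at its foot, (-20 + travel, -179, 122) mm in the cabinet's frame. Slides along the cabinet's x with 3 N friction, stays where left (bar 0.5 mm spring-back). Frees the latch only within 1.5 mm of meeting the buffer; it meets it at a travel of 14 to 41 mm differing each time, that can only be felt.
- tab_slide (a joint): Travel of the tab in m: 0 at the locked end of its slot, growing towards the cabinet's +x (unlocking); starts at 0 to 0.004; its slot would let it go to 0.046.
- tab_top (a point): Centre of the top face of the tab.
- latch: Steel lever 14 mm wide, 6 thick, hinged at its -y end, lying along +y at 109 to 115 mm height, 91 mm long; a nose under its end holds the door. Near the end is a grip fin 12 (x) x 22 (y) x 30 mm, top at 145 mm. Origin on the hinge, (0, -145, 112) mm in the cabinet's frame. Held by the tab, the fin rises 2 mm, then resists at 2 N per mm; over 12 N of pull does damage. Free: 2 N, stays put.
- latch_hinge (a joint): Angle of the latch in rad: 0 shut, grows as its end swings up and back over the hinge, 1.3 at its upper stop.
- latch_grip (a point): Middle of the grip fin of the latch, 71 mm along the lever from the hinge axis and 18 mm above it (lever lying), turns with the latch.
- latch_axis (a point): On the hinge axis of the latch, middle of the lever.
- door: Sliding door: black steel plate 184 (x) x 156 (y) x 6 mm, top face at 97 mm, with a small keeper under the latch and an upright pull. Origin: centre of the underside, (0, -10, 91) mm in the cabinet's frame when shut. 3 N of friction, stays where left. While latched it gives 3 mm, then stops; over 15 N against the latch does damage.
- door_slide (a joint): Travel of the door in m: 0 shut, grows as it slides towards the cabinet's +y, 0.125 fully open at its stop.
- door_pull (a point): Centre of the top face of the door's pull: an upright steel block 40 (x) x 12 (y) x 30 mm high above the door, top at 127 mm.
- sensor_housing: Cream plastic sensor housing 60 x 40 x 50 mm with a 30 mm stub on top, loose on the table beside the cabinet's +y end. Origin: centre of its underside. Leave it.
- ground_lug: Copper ground lug 55 x 20 x 12 mm, loose on the table beside the cabinet's -y end. Origin: underside. Leave it.
- valve_cap: Rubber valve cap 24 mm across and 16 mm high, standing loose on the cabinet's top, in front (-x side) of the catch housing. Origin: centre of its underside. Leave it.
- spanner: Steel spanner 160 mm long, loose on the table behind the cabinet (+x side). Origin: underside. Leave it.

How it is judged (in metres and radians):
On the way, in this order (a step that is already met when the one before it is completed fails the run):
1. the safety tab has been slid at least 10 mm along its slot, the latch still down (value of joint tab_slide above 0.01 m and value of joint latch_hinge below 0.2 rad), for 0.2 s.
2. the latch has been swung right up while the door is still shut (value of joint latch_hinge above 0.9 rad and value of joint door_slide below 0.01 m), for 0.2 s.
At the end, for the whole second after the job is handed in: The tab is slid to its released side (beyond 9 mm), the latch stands up (over 0.85 rad of 1.3), the door is open to within 13 mm of its stop (over 112 mm of 125), all at rest, and the sensor housing, ground lug, valve cap and spanner lie within 20 mm of where they were (value of joint latch_hinge above 0.85 rad and value of joint door_slide above 0.112 m and value of joint tab_slide above 0.009 m and velocity of joint door_slide below 0.01 m/s and velocity of joint latch_hinge between -0.1 and 0.1 rad/s and distance of each of sensor_housing, ground_lug, valve_cap, spanner from where it was at the start of the episode below 0.02 m); the robot touches nothing.
It fails at once if the tab is rammed into its stop (more than 12 N between tab and housing) (contact force between tab and housing above 12 N).
It fails at once if the latch is wrenched against the tab that holds it (more than 40 N between them, about 13 N at the grip) (contact force between latch and tab above 40 N).
It fails at once if the door is dragged against the latch (more than 15 N) (contact force between door and latch above 15 N).
It fails at once if a bystander is knocked away (over 30 mm) (distance of any of sensor_housing, ground_lug, valve_cap, spanner from where it was at the start of the episode above 0.03 m).
It also fails if it takes over 62 s, if anything falls off the work surface, if the arm or the gripper's body presses on something with over 40 N, if the wrist force passes 120 N, or if a joint passes its speed limit or range.

## Working session

There is one attempt and no reset: what is moved stays moved. The work goes in short steps, Python scripts to look and compute and a tool call to move; the robot and the scene stay as the last step left them, time stands still between calls to the robot, and variables do not carry over. Pictures are saved under pics/ and viewed, at most 10 in all, crops included, and the job is handed in when it is done.

Besides the shell and the picture viewer there is one more tool, called after "Call:" as a command line: name --pt "numbers of a row" for each row, then --argument value for the rest. jog_arm: Moves the arm, as the interface text tells. Its arguments: {"type":"object","properties":{"hand":{"type":"array"},"travel":{"type":"array"},"yaw":{"type":"array"},"grip_force":{"type":"number"}},"required":["hand","travel","yaw"]}

```bash
mkdir -p pics
python3 - <<'E'
from rig import env
import cv2
for n in("top","side"):
    im=env.get_image(n); cv2.imwrite(f"pics/{n}0.png",im[:,:,::-1])
    print(n,env.calibration(n))
s=env.observe(); print(s, env.finger_overhang)
E
```

```text
top {'fx': 486.7655421472573, 'fy': 486.7655421472573, 'cx': 284.8253748915014, 'cy': 214.73218667438894, 'k1': -0.07546604153051324, 'position': array([ 5.06245394e-01, -3.38446623e-04,  1.29987302e+00]), 'rotation': array([[-0.00390809, -0.99723196,  0.07425051],
       [-0.99999147,  0.00379828, -0.00162006],
       [ 0.00133356, -0.0742562 , -0.99723831]])}
side {'fx': 513.9983256292597, 'fy': 513.9983256292597, 'cx': 272.0469907483482, 'cy': 205.16487462671464, 'k1': -0.13940002173042768, 'position': array([ 0.39473727, -0.73307254,  0.82951345]), 'rotation': array([[ 0.95631846, -0.21038599,  0.20295997],
       [-0.29167401, -0.64034355,  0.71055359],
       [-0.01952641, -0.73871366, -0.67373648]])}
{'time_s': 0.1, 'q': array([ 6.06023904e+01,  2.18353036e+01,  7.43788112e+01,  2.99612209e-04,
        8.38573186e+01, -1.23367999e+01]), 'qvel': array([ 0.07281915, -0.07341857, -0.13433508,  0.03930385,  0.01674144,
       -0.00384898]), 'joint_efforts': array([ 4.37225215e-03, -4.49223590e+01, -2.31654990e+01, -8.87630722e-05,
        3.64003528e-03, -1.83864955e-05]), 'position': array([0.1612535 , 0.5255815 , 0.24780004]), 'tool_rot': array([[-9.55993666e-01,  2.93386656e-01, -6.16517437e-04],
       [ 2.93387179e-01,  9.55993090e-01, -1.08365707e-03],
       [ 2.71455884e-04, -1.21684761e-03, -9.99999223e-01]]), 'ft_force': array([-0.20095087, -0.03376807, -0.2529052 ]), 'wrist_torque': array([-0.03409991,  0.03699219, -0.01131627]), 'gripper_force': 0.0, 'grip_width': 0.08554269987162298} 0.017
```

View pics/top0.png

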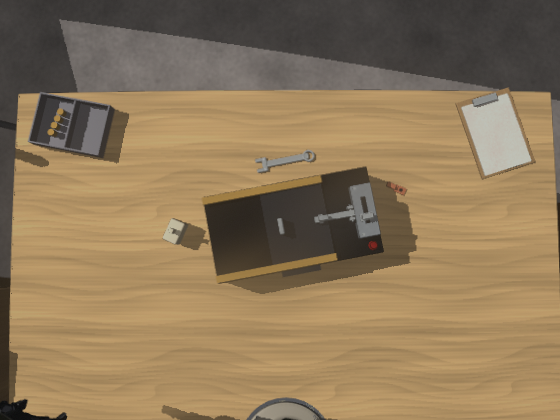

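View pics/side0.png

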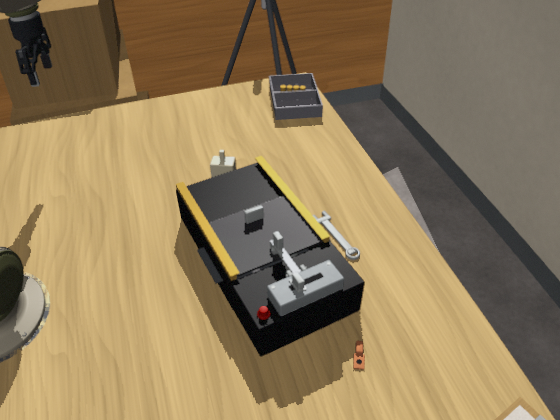

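The top view shows the cabinet with corners near (204,198), (366,168), (383,252) and (219,282). The catch is on the right around (365,212), and the door pull is at (281,227). The side view shows the tab near (298,275), the fin at (278,243) and the pull at (254,214). I'll enlarge both.

Run:
```python
import cv2
a=cv2.imread("pics/top0.png")[155:295,195:395]; b=cv2.imread("pics/side0.png")[190:350,175:375]
cv2.imwrite("pics/topc.png",cv2.resize(a,None,fx=4,fy=4,interpolation=cv2.INTER_CUBIC))
b=cv2.resize(b,None,fx=3.75,fy=3.75,interpolation=cv2.INTER_CUBIC); cv2.imwrite("pics/sidec.png",b)
```

```text
(no output)
```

View pics/topc.png

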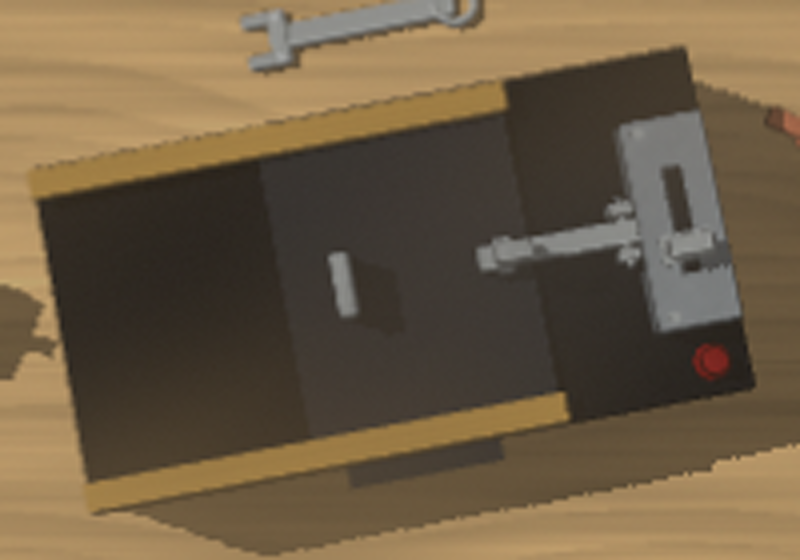

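View pics/sidec.png

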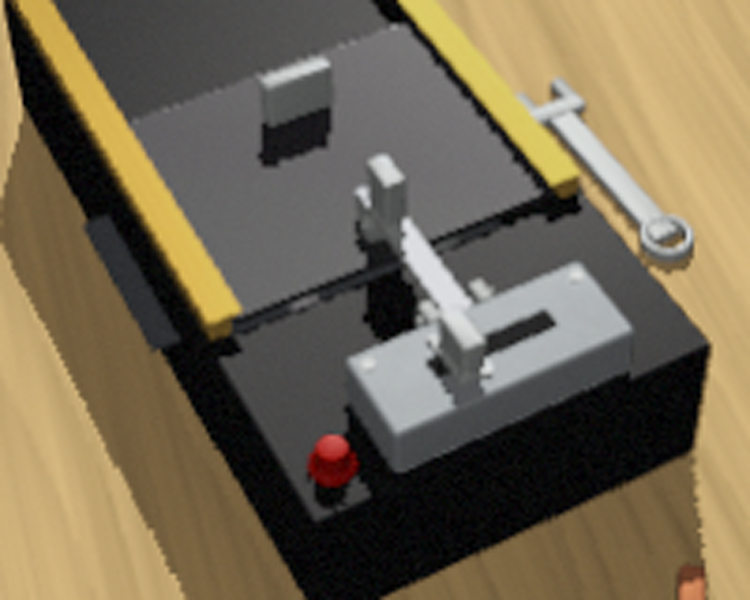

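The enlarged crops show the housing-top corners, fin top, tab top, pull top and cabinet corners clearly. In the top crop the tab is at (690,243), the fin at (490,258) and the pull at (342,284). In the side crop the tab is at (463,333), the fin at (386,171) and the pull at (295,72). Next I'll fit the cabinet pose to both views.

```bash
cat > h.py <<'E'
from rig import env
import numpy as np
C={n:env.calibration(n) for n in("top","side")}
def proj(n,P):
    c=C[n]; d=np.asarray(c["rotation"]).T@(np.asarray(P)-c["position"]); s=d[:2]/d[2]; s=s*(1+c["k1"]*(s@s))
    return np.array([c["fx"]*s[0]+c["cx"],c["fy"]*s[1]+c["cy"]])
def world(p,L):
    c,s=np.cos(p[2]),np.sin(p[2]); return np.array([p[0]+c*L[0]-s*L[1],p[1]+s*L[0]+c*L[1],L[2]])
E
python3 - <<'E'
from h import *
from scipy.optimize import least_squares
O={"top":(4,195,155),"side":(3.75,175,190)}
# (view, crop px, local)  ; 't' tab travel p[3], 'd' pull y p[4]
D=[("top",(695,112),(.065,-.205,.122)),("top",(742,315),(-.065,-.205,.122)),
("top",(686,47),(.11,-.21,.09)),("top",(755,386),(-.11,-.21,.09)),("top",(38,200),None),
("side",(348,357),(-.065,-.153,.122)),("side",(398,428),(-.065,-.205,.122)),("side",(632,330),(.065,-.205,.122)),("side",(580,263),(.065,-.153,.122)),
("side",(708,346),(.11,-.21,.09)),("side",(315,521),(-.11,-.21,.09)),
("side",(386,171),(0,-.074,.145)),("top",(490,258),(0,-.074,.145)),
("side",(463,333),'t'),("side",(295,72),'d'),("top",(342,284),'d'),("top",(690,243),'t')]
D=[d for d in D if d[2] is not None]
def res(p):
    r=[]
    for v,c,L in D:
        if L=='t':L=(-.02+p[3],-.179,.144)
        if L=='d':L=(0,p[4],.127)
        f,u,w=O[v]; r.append(proj(v,world(p,L))-[(c[0]+.5)/f-.5+u,(c[1]+.5)/f-.5+w])
    return np.ravel(r)
s=least_squares(res,[.5,0,-.17,.002,.03],x_scale=[.1,.1,.1,.01,.01],loss="soft_l1"); p=s.x
print(p,np.degrees(p[2])); 
for d,r in zip(D,res(p).reshape(-1,2)):print(d[0],d[2],r.round(1))
for n,L in(("tab",(-.02+p[3],-.179,.144)),("fin",(0,-.074,.145)),("hinge",(0,-.145,.112)),("pull",(0,p[4],.127))):print(n,world(p,L).round(4))
E
```

```text
[ 0.57268265 -0.01969388  0.18626212  0.00383494  0.02936734] 10.672033597683525
top (0.065, -0.205, 0.122) [ 0.9 -1.1]
top (-0.065, -0.205, 0.122) [-0.1  0.4]
top (0.11, -0.21, 0.09) [-0.8 -0.8]
top (-0.11, -0.21, 0.09) [-0.3  0.5]
side (-0.065, -0.153, 0.122) [-1.5  0.2]
side (-0.065, -0.205, 0.122) [-0.8  2.5]
side (0.065, -0.205, 0.122) [ 1.4 -0.1]
side (0.065, -0.153, 0.122) [-0.3 -1.4]
side (0.11, -0.21, 0.09) [ 1.7 -0.6]
side (-0.11, -0.21, 0.09) [-0.4  1.2]
side (0, -0.074, 0.145) [-0.3 -0.4]
top (0, -0.074, 0.145) [ 5.6 -2.1]
side t [-0.4 -1.7]
side d [-0. -0.]
top d [0. 0.]
top t [-0.  0.]
tab [ 0.5899 -0.1986  0.144 ]
fin [ 0.5864 -0.0924  0.145 ]
hinge [ 0.5995 -0.1622  0.112 ]
pull [0.5672 0.0092 0.127 ]
```

Pose fit is consistent. I'll move over the tab's -x side with closed fingers, turning the tool y axis onto the cabinet's x.

Call:
jog_arm --hand '[0, 0, 0, 0, 0]' --pt "0.0266 -0.0486 0" --pt "0.0266 -0.0486 0" --pt "0.0266 -0.0486 0" --pt "0.0266 -0.0486 0" --pt "0.0266 -0.0486 0" --yaw '[-0.0724, -0.0724, -0.0724, -0.0724, -0.0724]' --grip_force 20

```text
time_s: 0.72
position: [0.2948, 0.2812, 0.2482]
tool_rot: [[-0.789, 0.615, -0.0], [0.615, 0.789, -0.0], [0.0, -0.0, -1.0]]
ft_force: [0.4, -0.2, 0.1]
grip_width: 0.0
gripper_force: 0.0
```

Call:
jog_arm --hand '[0, 0, 0, 0, 0]' --pt "0.0266 -0.0486 0" --pt "0.0266 -0.0486 0" --pt "0.0266 -0.0486 0" --pt "0.0266 -0.0486 0" --pt "0.0266 -0.0486 0" --yaw '[-0.0724, -0.0724, -0.0724, -0.0724, -0.0724]'

```text
time_s: 1.35
position: [0.4278, 0.038, 0.2482]
tool_rot: [[-0.52, 0.854, -0.0], [0.854, 0.52, 0.0], [0.0, -0.0, -1.0]]
ft_force: [1.1, 0.0, 0.6]
grip_width: -0.0003
gripper_force: 0.0
```

Call:
jog_arm --hand '[0, 0, 0, 0, 0]' --pt "0.0266 -0.0486 0" --pt "0.0266 -0.0486 0" --pt "0.0266 -0.0486 0" --pt "0.0266 -0.0486 -0.03" --pt "0.0266 -0.0486 -0.03" --yaw '[-0.0724, -0.0724, -0.0724, -0.0724, -0.0724]'

```text
time_s: 1.98
position: [0.5606, -0.2041, 0.1878]
tool_rot: [[-0.183, 0.983, 0.0], [0.983, 0.183, -0.0], [-0.0, 0.0, -1.0]]
ft_force: [1.2, -0.2, 0.1]
grip_width: -0.0001
gripper_force: 0.0
```

Run:
```python
from rig import env
import cv2
s=env.observe();print(s["position"],s["tool_rot"][:2,1],s["ft_force"])
a=env.get_image("side")[150:350,155:395]
cv2.imwrite("pics/s1.png",cv2.resize(a[:,:,::-1],None,fx=3,fy=3,interpolation=cv2.INTER_CUBIC))
```

```text
[ 0.56055734 -0.20414617  0.18781443] [0.98304149 0.18338322] [ 1.17893554 -0.17107037  0.11485737]
```

View pics/s1.png

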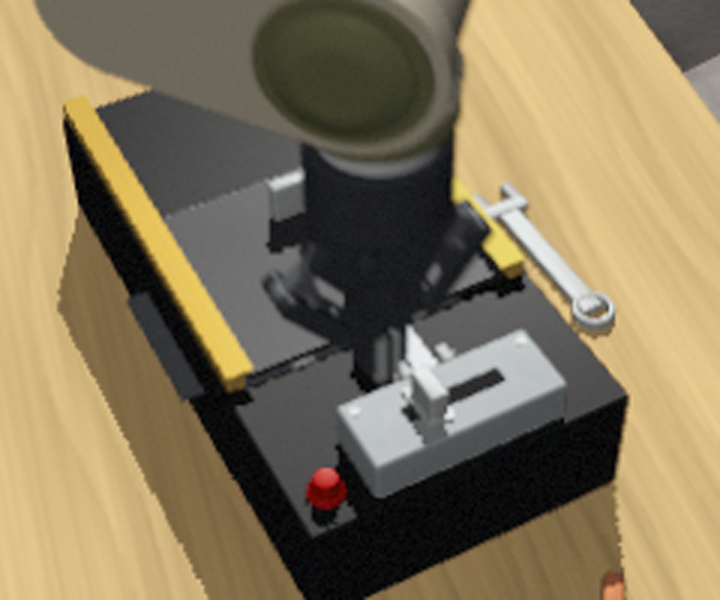

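The side view shows the closed fingertips at (380,380), just left of the tab at (432,395) and clear of the other parts. Next I'll descend and take a force baseline.

Call:
jog_arm --hand '[0, 0, 0, 0, 0]' --pt "0 0 -0.015" --pt "0 0 -0.015" --pt "0 0 -0.0128" --pt "0 0 0" --pt "0 0 0" --yaw '[0, 0, 0, 0, 0]'

```text
time_s: 2.65
position: [0.5602, -0.2022, 0.1467]
tool_rot: [[-0.186, 0.982, 0.001], [0.982, 0.186, -0.001], [-0.001, 0.001, -1.0]]
ft_force: [-0.4, -0.3, 0.4]
grip_width: -0.0002
gripper_force: 0.0
```

Call:
jog_arm --hand '[0, 0, 0, 0, 0]' --pt "0 0 0" --pt "0 0 0" --pt "0 0 0" --pt "0 0 0" --pt "0 0 0" --yaw '[0, 0, 0, 0, 0]'

```text
time_s: 3.28
position: [0.5599, -0.2025, 0.146]
tool_rot: [[-0.186, 0.983, -0.0], [0.983, 0.186, 0.0], [0.0, -0.0, -1.0]]
ft_force: [-0.8, -0.4, 0.5]
grip_width: -0.0
gripper_force: 0.0
```

Call:
jog_arm --hand '[0, 0, 0, 0, 0]' --pt "0.0014 0.00026 0" --pt "0.0014 0.00026 0" --pt "0.0014 0.00026 0" --pt "0.0014 0.00026 0" --pt "0.0014 0.00026 0" --yaw '[0, 0, 0, 0, 0]'

```text
time_s: 3.9
position: [0.5671, -0.2011, 0.146]
tool_rot: [[-0.186, 0.983, 0.0], [0.983, 0.186, 0.0], [0.0, 0.0, -1.0]]
ft_force: [0.9, -0.1, -0.5]
grip_width: 0.0002
gripper_force: 0.0
```

Call:
jog_arm --hand '[0, 0, 0, 0, 0]' --pt "0.001 0.00019 0" --pt "0.001 0.00019 0" --pt "0.001 0.00019 0" --pt "0.001 0.00019 0" --pt "0.001 0.00019 0" --yaw '[0, 0, 0, 0, 0]'

```text
time_s: 4.53
position: [0.5716, -0.2002, 0.146]
tool_rot: [[-0.186, 0.983, -0.001], [0.983, 0.186, -0.0], [0.0, -0.001, -1.0]]
ft_force: [-2.8, -0.9, 0.0]
grip_width: -0.0003
gripper_force: 1.6
```

Call:
jog_arm --hand '[0, 0, 0, 0, 0]' --pt "0.0009 0.00017 0" --pt "0.0009 0.00017 0" --pt "0.0009 0.00017 0" --pt "0.0009 0.00017 0" --pt "0.0008 0.00015 0" --yaw '[0, 0, 0, 0, 0]'

```text
time_s: 5.15
position: [0.5764, -0.1994, 0.146]
tool_rot: [[-0.186, 0.983, -0.0], [0.983, 0.186, -0.0], [0.0, -0.0, -1.0]]
ft_force: [-2.6, -0.8, 0.3]
grip_width: 0.0001
gripper_force: 1.5
```

Sliding the tab reads a steady 2.7 N or so. From here I'll creep, 1.25 mm per call, watching for a rise.

Call:
jog_arm --hand '[0, 0, 0, 0, 0]' --pt "0.00026 5e-05 0" --pt "0.00026 5e-05 0" --pt "0.00026 5e-05 0" --pt "0.00026 5e-05 0" --pt "0.00026 5e-05 0" --yaw '[0, 0, 0, 0, 0]'

```text
time_s: 5.78
position: [0.5777, -0.1991, 0.146]
tool_rot: [[-0.186, 0.983, -0.0], [0.983, 0.186, 0.0], [0.0, -0.0, -1.0]]
ft_force: [-3.3, -0.8, 1.3]
grip_width: -0.0003
gripper_force: 1.5
```

Call:
jog_arm --hand '[0, 0, 0, 0, 0]' --pt "0.00026 5e-05 0" --pt "0.00026 5e-05 0" --pt "0.00026 5e-05 0" --pt "0.00026 5e-05 0" --pt "0.00026 5e-05 0" --yaw '[0, 0, 0, 0, 0]'

```text
time_s: 6.4
position: [0.579, -0.1989, 0.146]
tool_rot: [[-0.186, 0.983, -0.0], [0.983, 0.186, -0.0], [-0.0, -0.0, -1.0]]
ft_force: [-3.6, -1.0, 1.3]
grip_width: 0.0
gripper_force: 1.5
```

Call:
jog_arm --hand '[0, 0, 0, 0, 0]' --pt "0.0002 4e-05 0" --pt "0.0002 4e-05 0" --pt "0.0002 4e-05 0" --pt "0.0002 4e-05 0" --pt "0.0002 4e-05 0" --yaw '[0, 0, 0, 0, 0]'

```text
time_s: 7.02
position: [0.58, -0.1987, 0.146]
tool_rot: [[-0.186, 0.983, -0.0], [0.983, 0.186, -0.0], [-0.0, -0.0, -1.0]]
ft_force: [-2.6, -1.1, 0.2]
grip_width: -0.0002
gripper_force: 1.5
```

Call:
jog_arm --hand '[0, 0, 0, 0, 0]' --pt "0.00026 5e-05 0" --pt "0.00026 5e-05 0" --pt "0.00026 5e-05 0" --pt "0.00026 5e-05 0" --pt "0.00026 5e-05 0" --yaw '[0, 0, 0, 0, 0]'

```text
time_s: 7.65
position: [0.5813, -0.1984, 0.146]
tool_rot: [[-0.186, 0.983, 0.0], [0.983, 0.186, -0.0], [-0.0, 0.0, -1.0]]
ft_force: [-3.0, -1.3, 0.9]
grip_width: 0.0
gripper_force: 1.5
```

Call:
jog_arm --hand '[0, 0, 0, 0, 0]' --pt "0.00026 5e-05 0" --pt "0.00026 5e-05 0" --pt "0.00026 5e-05 0" --pt "0.00026 5e-05 0" --pt "0.00026 5e-05 0" --yaw '[0, 0, 0, 0, 0]'

```text
time_s: 8.28
position: [0.5826, -0.1982, 0.146]
tool_rot: [[-0.186, 0.983, 0.0], [0.983, 0.186, -0.0], [-0.0, 0.0, -1.0]]
ft_force: [-3.4, -2.0, 0.7]
grip_width: -0.0001
gripper_force: 1.5
```

Call:
jog_arm --hand '[0, 0, 0, 0, 0]' --pt "0.00026 5e-05 0" --pt "0.00026 5e-05 0" --pt "0.00026 5e-05 0" --pt "0.00026 5e-05 0" --pt "0.00026 5e-05 0" --yaw '[0, 0, 0, 0, 0]'

```text
time_s: 8.9
position: [0.5839, -0.1979, 0.146]
tool_rot: [[-0.186, 0.983, -0.0], [0.983, 0.186, -0.0], [-0.0, -0.0, -1.0]]
ft_force: [-2.5, -0.4, -0.4]
grip_width: -0.0001
gripper_force: 1.5
```

Call:
jog_arm --hand '[0, 0, 0, 0, 0]' --pt "0.00026 5e-05 0" --pt "0.00026 5e-05 0" --pt "0.00026 5e-05 0" --pt "0.00026 5e-05 0" --pt "0.00026 5e-05 0" --yaw '[0, 0, 0, 0, 0]'

```text
time_s: 9.52
position: [0.5852, -0.1977, 0.146]
tool_rot: [[-0.186, 0.983, 0.0], [0.983, 0.186, -0.0], [-0.0, 0.0, -1.0]]
ft_force: [-3.2, -1.9, 0.7]
grip_width: -0.0002
gripper_force: 1.5
```

Call:
jog_arm --hand '[0, 0, 0, 0, 0]' --pt "0.00026 5e-05 0" --pt "0.00026 5e-05 0" --pt "0.00026 5e-05 0" --pt "0.00026 5e-05 0" --pt "0.00026 5e-05 0" --yaw '[0, 0, 0, 0, 0]'

```text
time_s: 10.15
position: [0.5865, -0.1974, 0.146]
tool_rot: [[-0.186, 0.983, -0.0], [0.983, 0.186, -0.0], [-0.0, -0.0, -1.0]]
ft_force: [-3.3, -1.9, -0.6]
grip_width: 0.0003
gripper_force: 1.5
```

Call:
jog_arm --hand '[0, 0, 0, 0, 0]' --pt "0.00026 5e-05 0" --pt "0.00026 5e-05 0" --pt "0.00026 5e-05 0" --pt "0.00026 5e-05 0" --pt "0.00026 5e-05 0" --yaw '[0, 0, 0, 0, 0]'

```text
time_s: 10.78
position: [0.5878, -0.1972, 0.146]
tool_rot: [[-0.186, 0.983, -0.0], [0.983, 0.186, 0.0], [0.0, -0.0, -1.0]]
ft_force: [-2.4, -2.1, -0.3]
grip_width: 0.0
gripper_force: 1.5
```

Call:
jog_arm --hand '[0, 0, 0, 0, 0]' --pt "0.00026 5e-05 0" --pt "0.00026 5e-05 0" --pt "0.00026 5e-05 0" --pt "0.00026 5e-05 0" --pt "0.00026 5e-05 0" --yaw '[0, 0, 0, 0, 0]'

```text
time_s: 11.4
position: [0.5891, -0.1969, 0.146]
tool_rot: [[-0.186, 0.983, 0.0], [0.983, 0.186, -0.0], [-0.0, 0.0, -1.0]]
ft_force: [-2.3, -2.3, 0.6]
grip_width: 0.0004
gripper_force: 1.5
```

Call:
jog_arm --hand '[0, 0, 0, 0, 0]' --pt "0.00026 5e-05 0" --pt "0.00026 5e-05 0" --pt "0.00026 5e-05 0" --pt "0.00026 5e-05 0" --pt "0.00026 5e-05 0" --yaw '[0, 0, 0, 0, 0]'

```text
time_s: 12.02
position: [0.5904, -0.1967, 0.146]
tool_rot: [[-0.186, 0.983, 0.0], [0.983, 0.186, -0.0], [-0.0, 0.0, -1.0]]
ft_force: [-2.3, -2.9, 0.2]
grip_width: 0.0004
gripper_force: 1.5
```

Call:
jog_arm --hand '[0, 0, 0, 0, 0]' --pt "0.00026 5e-05 0" --pt "0.00026 5e-05 0" --pt "0.00026 5e-05 0" --pt "0.00026 5e-05 0" --pt "0.00026 5e-05 0" --yaw '[0, 0, 0, 0, 0]'

```text
time_s: 12.65
position: [0.5917, -0.1964, 0.146]
tool_rot: [[-0.186, 0.983, -0.0], [0.983, 0.186, -0.0], [-0.0, -0.0, -1.0]]
ft_force: [-2.5, -2.1, 0.8]
grip_width: 0.0
gripper_force: 1.5
```

Call:
jog_arm --hand '[0, 0, 0, 0, 0]' --pt "0.00026 5e-05 0" --pt "0.00026 5e-05 0" --pt "0.00026 5e-05 0" --pt "0.00026 5e-05 0" --pt "0.00026 5e-05 0" --yaw '[0, 0, 0, 0, 0]'

```text
time_s: 13.28
position: [0.593, -0.1962, 0.146]
tool_rot: [[-0.186, 0.983, -0.0], [0.983, 0.186, 0.0], [0.0, -0.0, -1.0]]
ft_force: [-2.4, -2.6, 0.5]
grip_width: 0.0003
gripper_force: 1.5
```

Call:
jog_arm --hand '[0, 0, 0, 0, 0]' --pt "0.00026 5e-05 0" --pt "0.00026 5e-05 0" --pt "0.00026 5e-05 0" --pt "0.00026 5e-05 0" --pt "0.00026 5e-05 0" --yaw '[0, 0, 0, 0, 0]'

```text
time_s: 13.9
position: [0.5943, -0.1959, 0.146]
tool_rot: [[-0.186, 0.983, 0.0], [0.983, 0.186, -0.0], [-0.0, 0.0, -1.0]]
ft_force: [-2.3, -2.3, -0.0]
grip_width: -0.0001
gripper_force: 1.5
```

Call:
jog_arm --hand '[0, 0, 0, 0, 0]' --pt "0.00026 5e-05 0" --pt "0.00026 5e-05 0" --pt "0.00026 5e-05 0" --pt "0.00026 5e-05 0" --pt "0.00026 5e-05 0" --yaw '[0, 0, 0, 0, 0]'

```text
time_s: 14.52
position: [0.5956, -0.1957, 0.146]
tool_rot: [[-0.186, 0.983, -0.0], [0.983, 0.186, -0.0], [-0.0, -0.0, -1.0]]
ft_force: [-3.4, -3.6, 0.7]
grip_width: 0.0002
gripper_force: 1.5
```

Call:
jog_arm --hand '[0, 0, 0, 0, 0]' --pt "0.00014 3e-05 0" --pt "0.00014 3e-05 0" --pt "0.00014 3e-05 0" --pt "0.00014 3e-05 0" --pt "0.00014 3e-05 0" --yaw '[0, 0, 0, 0, 0]'

```text
time_s: 15.15
position: [0.5962, -0.1955, 0.146]
tool_rot: [[-0.186, 0.983, -0.0], [0.983, 0.186, -0.0], [-0.0, -0.0, -1.0]]
ft_force: [-3.2, -3.1, -0.4]
grip_width: 0.0002
gripper_force: 1.5
```

No rise yet, so I'll carry on.

Call:
jog_arm --hand '[0, 0, 0, 0, 0]' --pt "0.00026 5e-05 0" --pt "0.00026 5e-05 0" --pt "0.00026 5e-05 0" --pt "0.00026 5e-05 0" --pt "0.00026 5e-05 0" --yaw '[0, 0, 0, 0, 0]'

```text
time_s: 15.78
position: [0.5976, -0.1953, 0.146]
tool_rot: [[-0.186, 0.983, 0.0], [0.983, 0.186, -0.0], [-0.0, 0.0, -1.0]]
ft_force: [-2.7, -2.8, 0.4]
grip_width: 0.0001
gripper_force: 1.5
```

Call:
jog_arm --hand '[0, 0, 0, 0, 0]' --pt "0.00026 5e-05 0" --pt "0.00026 5e-05 0" --pt "0.00026 5e-05 0" --pt "0.00026 5e-05 0" --pt "0.00026 5e-05 0" --yaw '[0, 0, 0, 0, 0]'

```text
time_s: 16.4
position: [0.5989, -0.195, 0.146]
tool_rot: [[-0.186, 0.983, -0.0], [0.983, 0.186, 0.0], [0.0, -0.0, -1.0]]
ft_force: [-2.9, -3.5, 0.1]
grip_width: -0.0001
gripper_force: 1.5
```

Call:
jog_arm --hand '[0, 0, 0, 0, 0]' --pt "0.00026 5e-05 0" --pt "0.00026 5e-05 0" --pt "0.00026 5e-05 0" --pt "0.00026 5e-05 0" --pt "0.00026 5e-05 0" --yaw '[0, 0, 0, 0, 0]'

```text
time_s: 17.02
position: [0.6001, -0.1948, 0.146]
tool_rot: [[-0.186, 0.983, -0.0], [0.983, 0.186, 0.0], [0.0, -0.0, -1.0]]
ft_force: [-2.6, -2.9, 0.5]
grip_width: 0.0002
gripper_force: 1.5
```

Call:
jog_arm --hand '[0, 0, 0, 0, 0]' --pt "0.00026 5e-05 0" --pt "0.00026 5e-05 0" --pt "0.00026 5e-05 0" --pt "0.00026 5e-05 0" --pt "0.00026 5e-05 0" --yaw '[0, 0, 0, 0, 0]'

```text
time_s: 17.65
position: [0.6009, -0.1946, 0.146]
tool_rot: [[-0.186, 0.983, -0.001], [0.983, 0.186, -0.0], [0.0, -0.001, -1.0]]
ft_force: [-6.2, -3.4, 2.0]
grip_width: 0.0002
gripper_force: 3.5
```

The force rose by about 4 N while the motion stalled, so the tab is home on its buffer. I'll back off and head for the fin.

Call:
jog_arm --hand '[0, 0, 0, 0, 0.05]' --pt "-0.003 -0.0006 0" --pt "-0.003 -0.0006 0" --pt "0 0 0.03" --pt "0 0 0.02" --pt "-0.004 0.05 0" --yaw '[0, 0, 0, 0, 0]'

```text
time_s: 18.27
position: [0.5922, -0.1474, 0.1974]
tool_rot: [[-0.182, 0.983, 0.004], [0.983, 0.182, -0.001], [-0.002, 0.004, -1.0]]
ft_force: [-1.0, 0.8, -0.4]
grip_width: 0.0168
gripper_force: 0.0
```

Call:
jog_arm --hand '[0.05, 0.05, 0.05, 0.05, 0.05]' --pt "-0.004 0.053 0" --pt "0 0 0" --pt "0 0 -0.01" --pt "0 0 0" --pt "0 0 0" --yaw '[0, 0, 0, 0, 0]'

```text
time_s: 18.9
position: [0.5875, -0.0936, 0.1857]
tool_rot: [[-0.185, 0.983, -0.0], [0.983, 0.185, 0.0], [0.0, -0.0, -1.0]]
ft_force: [-0.1, -0.9, -0.6]
grip_width: 0.0498
gripper_force: 0.0
```

Run:
```python
from rig import env
import cv2
s=env.observe();print(s["position"],s["tool_rot"][:2,1],s["ft_force"],s["grip_width"])
a=env.get_image("side")[150:350,155:395]
cv2.imwrite("pics/s2.png",cv2.resize(a[:,:,::-1],None,fx=3,fy=3,interpolation=cv2.INTER_CUBIC))
```

```text
[ 0.58748924 -0.09361307  0.18569266] [0.98280476 0.18464753] [-0.14225785 -0.86630355 -0.5975499 ] 0.04981316081711088
```

View pics/s2.png

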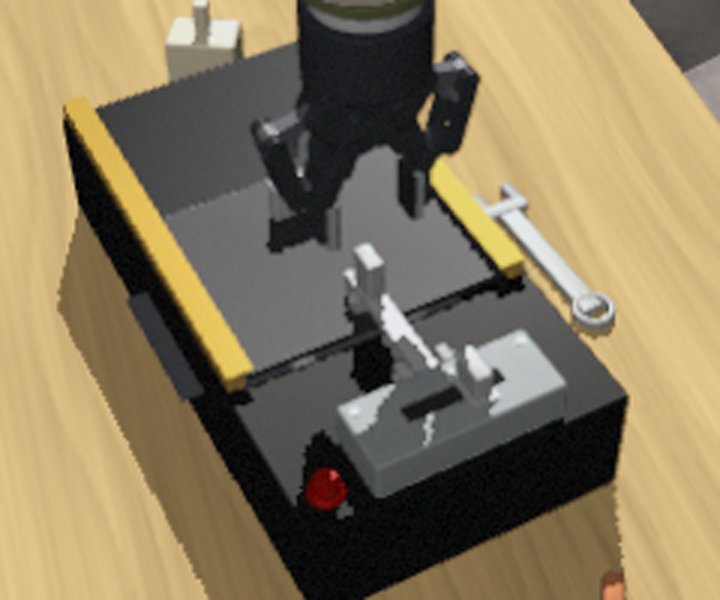

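The tab now sits at the far end of its slot at (475,375). The open fingers, tips at (332,245) and (418,215), straddle the fin at (368,250) from above. Next I'll lower and close.

Call:
jog_arm --hand '[0.05, 0.05, 0.05, 0.05, 0.03]' --pt "-0.0005 0.0006 -0.016" --pt "-0.0005 0.0006 -0.016" --pt "0 0 -0.0157" --pt "0 0 0" --pt "0 0 0" --yaw '[0, 0, 0, 0, 0]' --grip_force 20

```text
time_s: 19.58
position: [0.5868, -0.0917, 0.1388]
tool_rot: [[-0.186, 0.983, 0.001], [0.983, 0.186, -0.0], [-0.0, 0.001, -1.0]]
ft_force: [-0.5, 0.2, 0.8]
grip_width: 0.0327
gripper_force: 0.0
```

Call:
jog_arm --hand '[0.022, 0.016, 0.01, 0.008, 0.008]' --pt "0 0 0" --pt "0 0 0" --pt "0 0 0" --pt "0 0 0" --pt "0 0 0" --yaw '[0, 0, 0, 0, 0]'

```text
time_s: 20.2
position: [0.5869, -0.0915, 0.1388]
tool_rot: [[-0.186, 0.983, 0.002], [0.983, 0.186, -0.0], [-0.001, 0.001, -1.0]]
ft_force: [3.6, 1.0, 3.8]
grip_width: 0.0116
gripper_force: 23.3
```

Call:
jog_arm --hand '[0.008, 0.008, 0.008, 0.008, 0.008]' --pt "7e-05 -0.00035 0.0009" --pt "7e-05 -0.00035 0.0009" --pt "7e-05 -0.00035 0.0009" --pt "7e-05 -0.00035 0.0009" --pt "7e-05 -0.00035 0.0009" --yaw '[0, 0, 0, 0, 0]'

```text
time_s: 20.82
position: [0.5871, -0.0928, 0.142]
tool_rot: [[-0.186, 0.983, 0.0], [0.983, 0.186, 0.001], [0.001, 0.0, -1.0]]
ft_force: [6.7, 2.9, -4.4]
grip_width: 0.0113
gripper_force: 22.1
```

Call:
jog_arm --hand '[0.008, 0.008, 0.008, 0.008, 0.008]' --pt "5e-05 -0.00026 0.0005" --pt "5e-05 -0.00026 0.0005" --pt "5e-05 -0.00026 0.0005" --pt "5e-05 -0.00026 0.0005" --pt "5e-05 -0.00026 0.0005" --yaw '[0, 0, 0, 0, 0]'

```text
time_s: 21.45
position: [0.5873, -0.094, 0.1445]
tool_rot: [[-0.186, 0.983, -0.0], [0.983, 0.186, 0.002], [0.002, 0.0, -1.0]]
ft_force: [6.4, 3.3, -5.1]
grip_width: 0.0113
gripper_force: 22.0
```

The latch is free: 2.5 mm of further lift added only 0.7 N. Now the arc.

Call:
jog_arm --hand '[0.008, 0.008, 0.008, 0.008, 0.008]' --pt "0.0005 -0.0027 0.0049" --pt "0.0006 -0.0029 0.0047" --pt "0.0006 -0.0032 0.0044" --pt "0.0007 -0.0035 0.0042" --pt "0.0007 -0.0038 0.0039" --yaw '[0, 0, 0, 0, 0]'

```text
time_s: 22.08
position: [0.5903, -0.1099, 0.1667]
tool_rot: [[-0.186, 0.983, -0.0], [0.983, 0.186, 0.002], [0.002, -0.0, -1.0]]
ft_force: [5.9, 3.1, -4.0]
grip_width: 0.0116
gripper_force: 21.2
```

Call:
jog_arm --hand '[0.008, 0.008, 0.008, 0.008, 0.008]' --pt "0.0008 -0.0041 0.0036" --pt "0.0008 -0.0043 0.0034" --pt "0.0009 -0.0046 0.003" --pt "0.0009 -0.0047 0.0026" --pt "0.0009 -0.005 0.0023" --yaw '[0, 0, 0, 0, 0]'

```text
time_s: 22.7
position: [0.5945, -0.1324, 0.1818]
tool_rot: [[-0.186, 0.982, -0.001], [0.982, 0.186, 0.003], [0.003, -0.0, -1.0]]
ft_force: [4.8, 5.4, -1.0]
grip_width: 0.0112
gripper_force: 20.9
```

Call:
jog_arm --hand '[0.008, 0.008, 0.008, 0.008, 0.008]' --pt "0.001 -0.0051 0.0019" --pt "0.001 -0.0052 0.0016" --pt "0.001 -0.0053 0.0012" --pt "0.001 -0.0054 0.0008" --pt "0.001 -0.0054 0.0004" --yaw '[0, 0, 0, 0, 0]'

```text
time_s: 23.32
position: [0.5995, -0.1589, 0.1881]
tool_rot: [[-0.186, 0.982, -0.0], [0.982, 0.186, 0.002], [0.002, 0.0, -1.0]]
ft_force: [3.3, 5.2, 1.0]
grip_width: 0.0117
gripper_force: 21.0
```

Call:
jog_arm --hand '[0.008, 0.008, 0.008, 0.012, 0.02]' --pt "0 0 0" --pt "0 0 0" --pt "0 0 0" --pt "0 0 0" --pt "0 0 0" --yaw '[0, 0, 0, 0, 0]'

```text
time_s: 23.95
position: [0.5988, -0.1599, 0.1878]
tool_rot: [[-0.186, 0.983, -0.002], [0.983, 0.186, -0.0], [0.0, -0.002, -1.0]]
ft_force: [0.0, 0.7, 0.3]
grip_width: 0.0203
gripper_force: 0.0
```

Run:
```python
from rig import env
import cv2
s=env.observe();print(s["position"],s["tool_rot"][:2,1],s["ft_force"],s["grip_width"])
a=env.get_image("side")[130:330,155:395]
cv2.imwrite("pics/s3.png",cv2.resize(a[:,:,::-1],None,fx=3,fy=3,interpolation=cv2.INTER_CUBIC))
```

```text
[ 0.59884063 -0.15990306  0.18779304] [0.98255593 0.18595564] [0.02009325 0.70010166 0.33528326] 0.020346185934641284
```

View pics/s3.png

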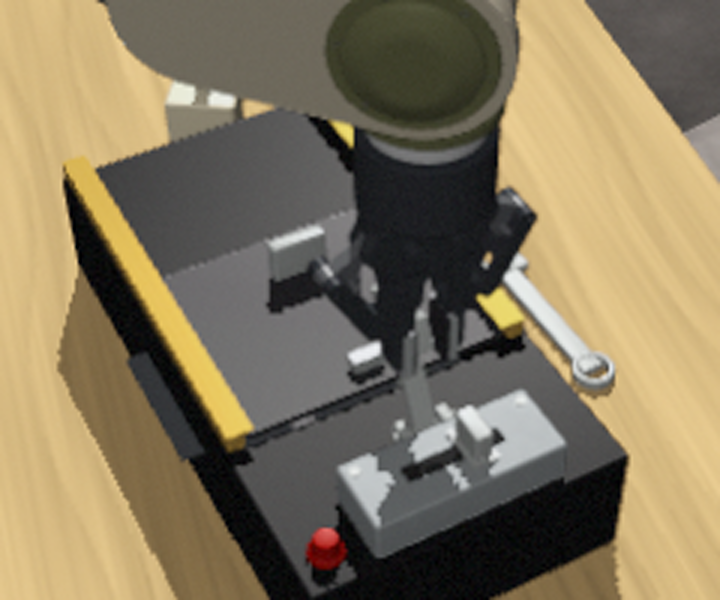

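The latch stands upright (lever from (425,400) up to (428,290)), the tab is home and the valve cap is untouched. I'll open wider, rise clear, and go behind the door pull.

Call:
jog_arm --hand '[0.04, 0.06, 0.06, 0.06, 0.06]' --pt "0 0 0" --pt "0 0 0" --pt "0 0 0.02" --pt "0 0 0.03" --pt "0 0 0.02" --yaw '[0, 0, 0, 0, 0]'

```text
time_s: 24.62
position: [0.5995, -0.1599, 0.2596]
tool_rot: [[-0.186, 0.983, 0.001], [0.983, 0.186, -0.001], [-0.001, 0.001, -1.0]]
ft_force: [0.3, -0.9, 0.2]
grip_width: 0.0598
gripper_force: 0.0
```

Call:
jog_arm --hand '[0.06, 0.03, 0, 0, 0]' --pt "-0.003 0.016 0.005" --pt "-0.008 0.042 0" --pt "-0.008 0.043 0" --pt "-0.008 0.043 0" --pt "0 0 0" --yaw '[0, 0, 0, 0, 0]'

```text
time_s: 25.25
position: [0.5713, -0.0124, 0.2628]
tool_rot: [[-0.19, 0.982, -0.001], [0.982, 0.19, 0.001], [0.001, -0.001, -1.0]]
ft_force: [-0.5, -0.9, -0.2]
grip_width: 0.0
gripper_force: 0.0
```

Run:
```python
from rig import env
import cv2
s=env.observe();print(s["position"],s["tool_rot"][:2,1],s["ft_force"],s["grip_width"])
a=env.get_image("side")[130:330,155:395]
cv2.imwrite("pics/s4.png",cv2.resize(a[:,:,::-1],None,fx=3,fy=3,interpolation=cv2.INTER_CUBIC))
```

```text
[ 0.57125492 -0.01241551  0.26276695] [0.98179529 0.18993851] [-0.54849725 -0.88450621 -0.23773858] 1.8862280758258933e-05
```

View pics/s4.png

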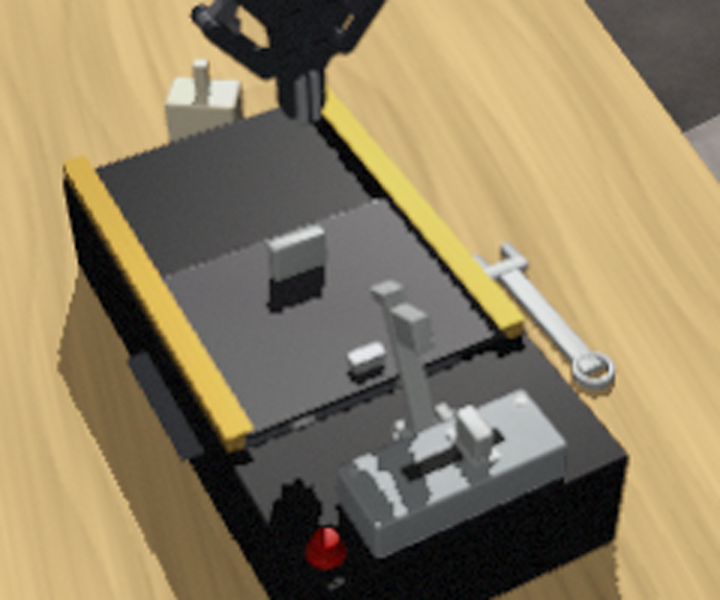

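The latch stands free on its own, and the closed fingers at (302,110) are above the space behind the pull at (297,245). Next I'll step back slightly and lower.

Call:
jog_arm --hand '[0, 0, 0, 0, 0]' --pt "0.0008 -0.0045 -0.03" --pt "0 0 -0.045" --pt "0 0 -0.04" --pt "0 0 -0.025" --pt "0 0 0" --yaw '[0, 0, 0, 0, 0]'

```text
time_s: 25.92
position: [0.5723, -0.0208, 0.1213]
tool_rot: [[-0.185, 0.983, -0.004], [0.983, 0.185, 0.001], [0.002, -0.004, -1.0]]
ft_force: [-0.3, -0.4, 0.9]
grip_width: -0.0001
gripper_force: 0.0
```

Call:
jog_arm --hand '[0, 0, 0, 0, 0]' --pt "-0.0004 0.002 0" --pt "-0.0004 0.002 0" --pt "-0.0004 0.002 0" --pt "-0.0004 0.002 0" --pt "-0.0004 0.002 0" --yaw '[0, 0, 0, 0, 0]'

```text
time_s: 26.55
position: [0.5712, -0.0101, 0.1234]
tool_rot: [[-0.186, 0.983, 0.0], [0.983, 0.186, -0.0], [-0.0, 0.0, -1.0]]
ft_force: [-0.1, 0.0, -0.1]
grip_width: -0.0001
gripper_force: 0.0
```

Call:
jog_arm --hand '[0, 0, 0, 0, 0]' --pt "-0.0004 0.002 0" --pt "-0.0004 0.002 0" --pt "-0.0004 0.002 0" --pt "-0.0004 0.002 0" --pt "-0.0004 0.002 0" --yaw '[0, 0, 0, 0, 0]'

```text
time_s: 27.18
position: [0.5693, -0.0003, 0.1232]
tool_rot: [[-0.186, 0.983, 0.0], [0.983, 0.186, -0.0], [-0.0, 0.0, -1.0]]
ft_force: [1.4, -3.3, -2.4]
grip_width: -0.0
gripper_force: 1.5
```

Call:
jog_arm --hand '[0, 0, 0, 0, 0]' --pt "-0.0011 0.006 0" --pt "-0.0019 0.01 0" --pt "-0.0019 0.01 0" --pt "-0.0019 0.01 0" --pt "-0.0019 0.01 0" --yaw '[0, 0, 0, 0, 0]'

```text
time_s: 27.8
position: [0.5605, 0.0466, 0.1232]
tool_rot: [[-0.186, 0.983, 0.0], [0.983, 0.186, 0.0], [-0.0, 0.0, -1.0]]
ft_force: [2.8, -4.1, -1.6]
grip_width: 0.0001
gripper_force: 1.7
```

Call:
jog_arm --hand '[0, 0, 0, 0, 0]' --pt "-0.0019 0.01 0" --pt "-0.0019 0.01 0" --pt "-0.0019 0.01 0" --pt "-0.0019 0.01 0" --pt "-0.0015 0.008 0" --yaw '[0, 0, 0, 0, 0]'

```text
time_s: 28.42
position: [0.5514, 0.0944, 0.1233]
tool_rot: [[-0.186, 0.983, 0.0], [0.983, 0.186, -0.0], [-0.0, 0.0, -1.0]]
ft_force: [3.3, -2.0, -0.7]
grip_width: 0.0
gripper_force: 1.7
```

Call:
jog_arm --hand '[0, 0, 0, 0, 0]' --pt "-0.0006 0.003 0" --pt "-0.0006 0.003 0" --pt "-0.0006 0.003 0" --pt "-0.0006 0.003 0" --pt "-0.0006 0.003 0" --yaw '[0, 0, 0, 0, 0]'

```text
time_s: 29.05
position: [0.5485, 0.1089, 0.1233]
tool_rot: [[-0.186, 0.983, 0.0], [0.983, 0.186, 0.0], [-0.0, 0.0, -1.0]]
ft_force: [2.3, -2.1, -0.5]
grip_width: -0.0001
gripper_force: 1.6
```

Call:
jog_arm --hand '[0, 0, 0, 0, 0]' --pt "-0.0002 0.001 0" --pt "-0.0002 0.001 0" --pt "-0.0002 0.001 0" --pt "-0.0002 0.001 0" --pt "-0.0002 0.001 0" --yaw '[0, 0, 0, 0, 0]'

```text
time_s: 29.68
position: [0.5474, 0.1138, 0.1232]
tool_rot: [[-0.186, 0.983, -0.0], [0.983, 0.186, -0.0], [-0.0, -0.0, -1.0]]
ft_force: [3.2, -3.2, 1.7]
grip_width: -0.0001
gripper_force: 1.5
```

Call:
jog_arm --hand '[0, 0, 0, 0, 0]' --pt "-0.0001 0.0006 0" --pt "-0.0001 0.0006 0" --pt "-0.0001 0.0006 0" --pt "-0.0001 0.0006 0" --pt "-0.0001 0.0006 0" --yaw '[0, 0, 0, 0, 0]'

```text
time_s: 30.3
position: [0.547, 0.1161, 0.1232]
tool_rot: [[-0.186, 0.983, 0.0], [0.983, 0.186, -0.001], [-0.001, -0.0, -1.0]]
ft_force: [2.7, -9.0, 1.8]
grip_width: -0.0004
gripper_force: 4.3
```

The force has risen to 9 N, so the door is at its stop. I'll back off and rise clear.

Call:
jog_arm --hand '[0, 0, 0, 0, 0]' --pt "0.0006 -0.003 0" --pt "0.001 -0.006 0" --pt "0 0 0.03" --pt "0 0 0.05" --pt "-0.01 0 0.04" --yaw '[0, 0, 0, 0, 0]'

```text
time_s: 30.92
position: [0.5385, 0.1076, 0.2447]
tool_rot: [[-0.186, 0.983, 0.0], [0.983, 0.186, 0.001], [0.0, 0.0, -1.0]]
ft_force: [0.4, -0.6, -0.2]
grip_width: 0.0
gripper_force: 0.0
```

Call:
jog_arm --hand '[0, 0, 0, 0, 0]' --pt "-0.03 0.04 0" --pt "-0.03 0.05 0" --pt "-0.03 0.05 0" --pt "0 0 0" --pt "0 0 0" --yaw '[0, 0, 0, 0, 0]'

```text
time_s: 31.55
position: [0.4486, 0.2475, 0.2431]
tool_rot: [[-0.186, 0.982, -0.0], [0.982, 0.186, -0.0], [-0.0, -0.0, -1.0]]
ft_force: [-0.4, -2.0, 0.6]
grip_width: 0.0002
gripper_force: 0.0
```

Run:
```python
from rig import env
import cv2
s=env.observe();print(s["position"],s["ft_force"])
a=env.get_image("side")[130:380,155:395]
cv2.imwrite("pics/s5.png",cv2.resize(a[:,:,::-1],None,fx=2.4,fy=2.4,interpolation=cv2.INTER_CUBIC))
```

```text
[0.44863659 0.24750119 0.24306471] [-0.44375977 -2.01425726  0.55823027]
```

View pics/s5.png

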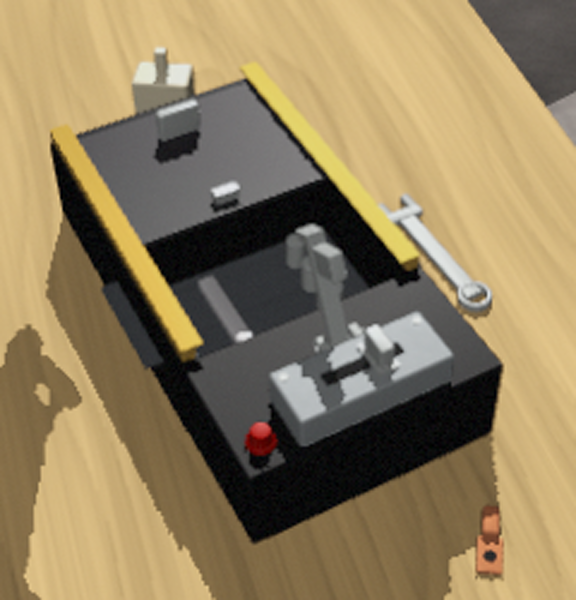

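The door is fully open (pull at (180,120)), the latch is standing at (320,280), the tab is home, the bystanders haven't moved and the arm is clear.

```bash
python3 -c "
from rig import env
print(env.close_job())"
```

```text
the job is handed in; nothing more can be done
None
```

The job is handed in at about 32 s of the 62 s allowed: tab home on its stop, latch left standing, door slid to its stop and released, and the bystanders look unmoved in the last picture; the hand-in returned no verdict.

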